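# Swing the magnifier over the whelk and light it

## Robot

A 7-joint arm with a two-finger parallel gripper is mounted at the origin on the work surface. World frame = base frame: x ahead of the robot, y to its left, z up, the work surface at z = 0. Lengths are in m, angles in rad, forces in N, time in s.
With the tool pointing down it reaches from about 0.35 to 0.9 m from the base axis. Payload 7.2 kg.
Tool frame: the origin (TCP) lies between the finger pads; the fingertips stand 8 mm ahead of it and the grasp point (between the pads) lies 11 mm behind it; z points along the fingers, y is the line along which they close (so a half turn about z gives the same grasp; the last joint's range is limited). The gripper opens to 85 mm and grips with 20 to 120 N. Pads are 22 mm wide; open, the fingers measure 114 mm over their backs; the gripper's body (76 mm by 85 mm) begins 54 mm behind the grasp point. The pads swing forward as they close: fully open they stand 13 mm farther back than shut.
Start: joints at [-1.228, 0.411, -0.013, 1.596, 0.006, 1.134, -0.082], TCP at [0.25, 0.573, 0.239] pointing down, gripper open.
Joint ranges: [-2.95, 2.95], [-0.29, 1.99], [-1.47, 1.44], [0.14, 2.54], [-1.03, 4.17], [0.13, 1.85], [-2.86, 2.86]. Speed limits (rad/s): [2.39, 2.39, 3.01, 3.01, 3.14, 3.14, 3.14].

## Interface

Orientations are given as a rotation vector (axis times angle).
In Python, from cell import observe, optics, hand_in, spotter gives the robot as it stands.
- The arm moves only by the tool step_arm, never from a script. Its argument "rows" is a list that holds one entry, the list of rows, each a list of 5 numbers: the shift along the world's x, y, z in mm, then the turn about the world's z in degrees, then the opening in per cent of the stroke, from 0 (shut) to 100 (fully open). A call has 1 to 12 rows; each row shifts and turns the commanded pose from where the row before left it; what a row does not reach is not made up. A row lasts 1/10 s, in which the tool goes at most 50 mm and 8.59 degrees, less where a joint would pass 70% of its speed; a pose out of reach is approached as far as the arm can. A call is refused whole if a number of a shift passes 50 or a number of a turn 8.59, either way. A call with a gripper value outside its range is refused whole. The fingers move at their own pace and stop on an object; "newtons" is the grip in N (left out, the last holds). Time passes only in rows, so rows that do not move let the fingers close. It gives the time, the measured TCP pose, the force, the opening and the grip force at its end, in the units of the state.
- observe(): the state, without advancing time (a new reading comes with each control period).
- optics.grab_frame(name): name is "side" or "top"; returns a dict with "color" (400x640x3 uint8, red, green, blue), "range_z" (400x640 float32, m along the optical axis (not along the pixel's ray), 0 where there is no reading), "fx", "fy", "cx", "cy" (pixels), "rvec" (rotation vector, rad) and "tvec" (3), from world to camera coordinates, as OpenCV has them. Camera axes: x right, y down, z forward; pixel columns grow to the right and rows downward; lengths in m; the calibration is good to about 2 mm. A picture is of the moment at which its call begins.
- hand_in(): hands the job in; it is judged then, once.
Trained networks look in a picture, given as the dict that the camera call returned (one of the last four; its "shot" number tells which), for a name from the list of things; names that differ only in an ending like _2 or _b are one class to them, and where a whole thing is asked for, a point or a joint stands for the part that bears it (a point fixed in the world has none). Each returns a list of dicts, best first, with "score" (0 to 1); they miss things now and then, are a little off and sometimes report something else, mostly with a low value. They report only what shows in the picture. A call takes as long as a camera call. They do not tell look-alikes from the thing itself.
- spotter.spot_in(picture, query): "centre" ([column, row] in pixels, amid what is visible of it).
- spotter.trace(picture, query): "mask" (400x640 bool, what is visible of it) and "centre" ([column, row] in pixels, amid what is visible of it).
- spotter.pinpoint(picture, query): "centre" ([column, row] in pixels: a listed point, or the origin of a listed thing).
The state is a dict: "clock": time; "joint_pos": joint angles; "qvel": joint speeds; "joint_torque": joint torques, N m; "tcp_pos": TCP position; "tool_rot": TCP orientation; "contact_force": force on the tool from outside, world axes, zero at the start; "wrist_torque": the same for the moment, N m; "opening": finger opening in m; "grip_force": force on a finger pad.
Only numpy, scipy, OpenCV 4.12 (cv2) and the standard library are available. Lean on these libraries where they do the work, as an engineer would, in place of code of your own. Each camera call takes 0.05 s, during which the arm holds its last target. There are 200 camera calls.

## Task

Swing the brass magnifier round by pushing sideways on its arm with a fingertip, until the lens stands centred over the spiral whelk shell, and let it come to rest there. Then press the green lamp button on top of the magnifier's post all the way down, let it come up again and move clear. Do not pinch or grasp the magnifier's arm or lens, and leave the two shells, the grey dish and the brush where they lie.

Things in the scene. Friction and masses are not known exactly. Their poses are not given: they have to be found in the camera images.
- stand: fixed stand: oak board 280 x 380 mm, its grey felt top 12 mm above the table, with a brass post. Origin on the post axis at table height; the board reaches 225 mm to -x, 55 mm to +x, 190 mm each way in y. Whelk, cockle and dish lie, in any order and up to 6 mm off, on three blue spots (94 mm) centred 160 mm from the post axis, along its -x and 0.85 rad to either side
- pivot (a point): point on the vertical post axis, 150 mm above the table, at mid height of the swinging arm; above it are only the arm's hub (dark, 38 mm diameter, up to 12 mm above this point) and the lamp button
- magnifier (a joint): angle of the swinging arm about the vertical post, rad; 0 = arm points along the stand's -x, grows anticlockwise seen from above; stops at -1.2 and 1.2. It turns freely apart from steady friction of 0.12 N m (1.6 N at 75 mm from the axis), has no spring and stays where it is left
- lens (a point): centre of the round lens (glass 5 mm thick in a brass tube ring of 10 mm thickness, 88 mm outside diameter) at the end of the arm, 160 mm from the post axis, 150 mm above the table. The arm is a straight brass bar, 14 mm wide and 14 mm high (143 to 157 mm above the table), free to be pushed on from 20 to 115 mm from the post axis
- bar_side_a: one lengthwise half of the arm bar and lens ring, on the side that is pushed to turn the arm clockwise seen from above (the stand's +y side at joint 0); origin on the post axis at arm height, moves with the arm
- bar_side_b: the other lengthwise half of the arm bar and lens ring, pushed to turn the arm anticlockwise seen from above; origin on the post axis at arm height. Pressing on both halves at once counts as pinching
- lamp_button (a joint): travel of the green lamp button, m; 0 = up, 0.006 = fully down, springs back, needs 5 N to go fully down
- lamp_button_top (a point): centre of the top face of the green button (28 mm diameter) on the post, faces up, 184 mm above the table and 10 mm proud of its fixed dark housing (44 mm diameter, 162 to 174 mm above the table); pressed straight down; it does not turn with the arm
- whelk: cream whelk shell with a brown spiral line, tapering, lying on its side, 76 mm long, 41 mm wide and high, loose; origin under the middle of its length, at felt height; its x axis runs to the pointed tip
- cockle: pale cockle shell with reddish ribs, round dome 57 mm across, 22 mm high, loose; origin at the centre of its underside
- dish: small grey ceramic dish, 80 mm across the rim, 26 mm high, loose; origin at the centre of its underside
- brush: small brush, 160 mm long, lying on the table beside the stand, loose; origin under the middle of its length
Things that resemble listed ones, but are neither listed nor needed, are in the scene too. Leave any purple look-alike of the whelk alone.

How it is judged:
On the way, in this order (a step that is already met when the one before it is completed fails the run):
1. the lens rests centred over the whelk (within 20 mm, seen from above) (horizontal distance between lens and whelk below 0.02 m and velocity of joint magnifier between -0.05 and 0.05 rad/s), for 0.4 s.
2. the lamp button is pressed down at least 4.5 of its 6 mm with the lens still over the whelk (horizontal distance between lens and whelk below 0.02 m and value of joint lamp_button above 0.0045 m), for 0.06 s.
At the end, for the whole second after the job is handed in: the lens is at rest with its centre within 20 mm of the whelk's origin seen from above, the button is up again (under 2 mm), and the whelk, cockle and dish (within 12 mm) and the brush (within 20 mm) are where they began (all of step 1 and value of joint lamp_button below 0.002 m and distance of each of whelk, cockle, dish from where it was at the start of the episode below 0.012 m and distance of brush from where it was at the start of the episode below 0.02 m); the robot touches nothing.
It fails at once if the magnifier is pinched: fingers press on both sides of its arm or ring at once (contact force between the fingers and bar_side_a above 0.5 N and contact force between the fingers and bar_side_b above 0.5 N).
It fails at once if a shell or the dish is shifted or lifted by more than 12 mm (distance of any of whelk, cockle, dish from where it was at the start of the episode above 0.012 m).
It fails at once if the brush is shifted or lifted by more than 20 mm (distance of brush from where it was at the start of the episode above 0.02 m).
It also fails if it takes over 43 s, if anything falls off the work surface, if the arm or the gripper's body presses on something with over 40 N, if the wrist force passes 120 N, or if a joint passes its speed limit or range.

## Working session

There is one attempt and no reset: what is moved stays moved. The work goes in short steps, Python scripts to look and compute and a tool call to move; the robot and the scene stay as the last step left them, time stands still between calls to the robot, and variables do not carry over. Pictures are saved under pics/ and viewed, at most 10 in all, crops included, and the job is handed in when it is done.

Besides the shell and the picture viewer there is one more tool, called after "Emit:" by a JSON object that holds its "method" and its "body", one argument or row to a line. step_arm: Moves the arm, as the interface text tells. Its arguments: {"type":"object","properties":{"rows":{"type":"array"},"newtons":{"type":"number"}},"required":["rows"]}

```bash
mkdir -p pics; cat > h.py <<'E'
import numpy as np, cv2
from cell import observe, optics, hand_in, spotter
def ray(p,uv,z):
    R=cv2.Rodrigues(np.array(p["rvec"],float))[0]; t=np.array(p["tvec"],float)
    d=R.T@np.array([(uv[0]-p["cx"])/p["fx"],(uv[1]-p["cy"])/p["fy"],1]); c=-R.T@t
    return c+d*(z-c[2])/d[2]
def proj(p,X):
    R=cv2.Rodrigues(np.array(p["rvec"],float))[0]; q=R@np.array(X)+np.array(p["tvec"]).ravel()
    return q[0]/q[2]*p["fx"]+p["cx"],q[1]/q[2]*p["fy"]+p["cy"]
def save(p,n,crop=None,s=1):
    im=p["color"][:,:,::-1]
    if crop: a,b,c,d=crop; im=im[b:d,a:c]
    cv2.imwrite("pics/"+n,cv2.resize(im,None,fx=s,fy=s,interpolation=cv2.INTER_CUBIC))
E
python3 - <<'E'
from h import *
Z=dict(whelk=.012,cockle=.012,dish=.012,lens=.15,pivot=.15,lamp_button_top=.184,stand=0,brush=0)
for n in("top","side"):
    p=optics.grab_frame(n); save(p,n+"0.png")
    R=cv2.Rodrigues(np.array(p["rvec"],float))[0]; print(n,-R.T@np.array(p["tvec"]).ravel())
    for q in Z:
        for r in spotter.pinpoint(p,q)[:3]: print(n,q,round(r["score"],2),np.round(r["centre"]),np.round(ray(p,r["centre"],Z[q]),3))
print(observe())
E
```

```text
top [0.37471101 0.15602608 1.05165826]
top whelk 0.79 [269. 221.] [0.438 0.274 0.012]
top whelk 0.78 [448. 277.] [ 0.311 -0.155  0.012]
top whelk 0.63 [380. 206.] [0.478 0.006 0.012]
top cockle 0.79 [433. 188.] [ 0.524 -0.124  0.012]
top dish 0.85 [338. 176.] [0.55  0.109 0.012]
top lens 0.93 [352. 182.] [0.515 0.085 0.15 ]
top pivot 0.76 [397. 127.] [ 0.636 -0.013  0.15 ]
top lamp_button_top 0.68 [403. 121.] [ 0.64  -0.018  0.184]
top stand 0.68 [384. 145.] [ 0.634 -0.007  0.   ]
top brush 0.63 [207. 234.] [0.406 0.426 0.   ]
top brush 0.21 [337. 176.] [0.553 0.111 0.   ]
side [ 0.37379923 -0.71465814  0.70815691]
side whelk 0.91 [266. 348.] [ 0.318 -0.164  0.012]
side whelk 0.66 [356. 324.] [ 0.517 -0.128  0.012]
side whelk 0.65 [329. 286.] [ 0.473 -0.     0.012]
side cockle 0.88 [358. 323.] [ 0.52  -0.126  0.012]
side dish 0.58 [352. 252.] [0.554 0.119 0.012]
side lens 0.56 [343. 220.] [0.519 0.08  0.15 ]
side pivot 0.61 [400. 241.] [ 0.634 -0.022  0.15 ]
side pivot 0.2 [402. 229.] [0.653 0.022 0.15 ]
side lamp_button_top 0.63 [401. 227.] [ 0.636 -0.016  0.184]
side stand 0.63 [39
[... 212 characters left out ...]
([-1.22816911,  0.41108942, -0.01269748,  1.5961752 ,  0.00560684,
        1.13431524, -0.08218981]), 'qvel': array([ 6.11818152e-04,  8.26480804e-05, -1.90798762e-04, -7.76014510e-04,
       -7.64641108e-04, -1.26490880e-03,  5.73254146e-04]), 'joint_torque': array([ 3.33785883e-04, -6.00383878e+01,  6.80838246e-01, -2.99745065e+01,
        1.37665740e-02,  1.86852747e-03,  1.38016310e-05]), 'tcp_pos': array([0.24962251, 0.57299906, 0.23931427]), 'tool_rot': array([6.40763802e-01, 3.07553943e+00, 7.39147110e-05]), 'contact_force': array([ 1.61388474, -0.46352864, -0.09085932]), 'wrist_torque': array([-0.03357816,  0.01131261, -0.02354144]), 'grip_force': 0.0, 'opening': 0.08513917587861675}
```

View pics/top0.png

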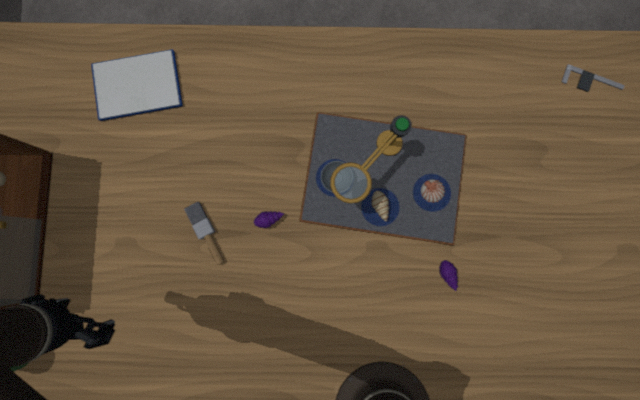

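View pics/side0.png

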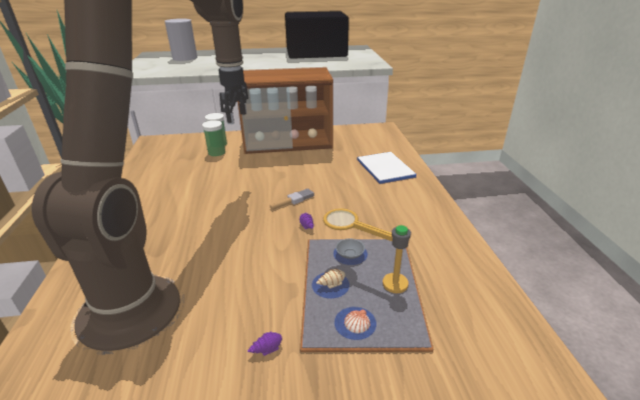

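Candidates for the whelk are cream with spiral at top (380,206), on the board's middle spot; purple look-alikes at (269,221) and (448,277). I choose the cream one, which is 160 mm from the post along the stand's -x. I'll check it in a close crop while shutting the fingers and starting the approach above everything.

```bash
python3 - <<'E'
from h import *
p=optics.grab_frame("top"); save(p,"crop.png",(300,100,480,250),4)
for q in("whelk","lens"):
    for r in spotter.trace(p,q)[:3]: print(q,r["score"],r["centre"],r["mask"].sum(),p["color"][r["mask"]].mean(0))
E
```

```text
whelk 0.82 [265.5, 217.6] 318 [59.58805031 29.9591195  81.78616352]
whelk 0.78 [452.2, 274.8] 358 [59.9301676  30.59217877 81.13407821]
whelk 0.72 [380.0, 201.3] 387 [96.94832041 88.31782946 75.10335917]
lens 0.97 [355.8, 179.5] 1558 [103.31771502  97.38575096  80.5885751 ]
```

View pics/crop.png

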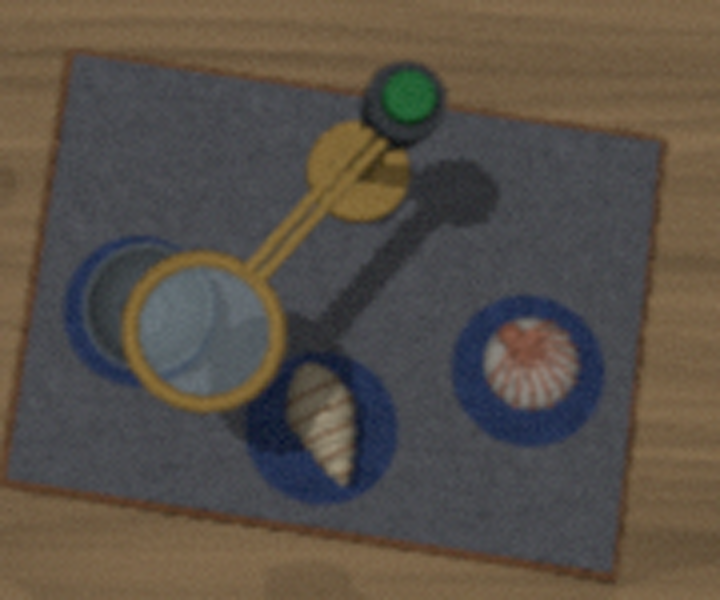

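Emit:
{"method": "step_arm", "body": {
  "rows": [
    [[30, -40, 0, 0, 0], [30, -40, 0, 0, 0], [30, -40, 0, 0, 0], [30, -40, 0, 0, 0], [30, -40, 0, 0, 0], [30, -40, 0, 0, 0], [30, -40, 0, 0, 0], [30, -40, 0, 0, 0], [30, -40, 0, 0, 0], [30, -40, 0, 0, 0], [30, -40, 0, 0, 0], [0, 0, 0, 0, 0]]
  ],
  "newtons": 20
}}

```text
clock: 2.25
tcp_pos: [0.5832, 0.1246, 0.2395]
tool_rot: [0.656, 3.069, -0.005]
contact_force: [0.0, 0.2, 0.1]
opening: 0.0001
grip_force: 0.0
```

The crop shows the cream whelk with brown spiral at crop (325,425) = pixel (381,206), on the middle spot. The lens is at pixel (351,182), above the dish side, and the green button is at (402,124). I'll now go to the far side of the bar and down.

Emit:
{"method": "step_arm", "body": {
  "rows": [
    [[14, -27, 0, 0, 0], [14, -27, 0, 0, 0], [0, 0, -40, 0, 0], [0, 0, -40, 0, 0], [0, 0, -12, 0, 0], [0, 0, 0, 0, 0], [0, 0, 0, 0, 0]]
  ]
}}

```text
clock: 2.95
tcp_pos: [0.6084, 0.0794, 0.1487]
tool_rot: [0.64, 3.074, 0.001]
contact_force: [-0.1, -0.5, 1.0]
opening: 0.0002
grip_force: 0.0
```

```bash
python3 - <<'E'
from h import *
p=optics.grab_frame("side"); save(p,"s1.png",(300,150,480,300),4)
p=optics.grab_frame("top"); save(p,"t1.png",(300,80,480,230),4)
for r in spotter.pinpoint(p,"lens")[:1]: print(r["score"],ray(p,r["centre"],.15))
print(proj(p,observe()["tcp_pos"]))
E
```

```text
0.68 [0.5178201  0.08593351 0.15      ]
(np.float64(354.4660849136434), np.float64(139.00361246054723))
```

View pics/s1.png

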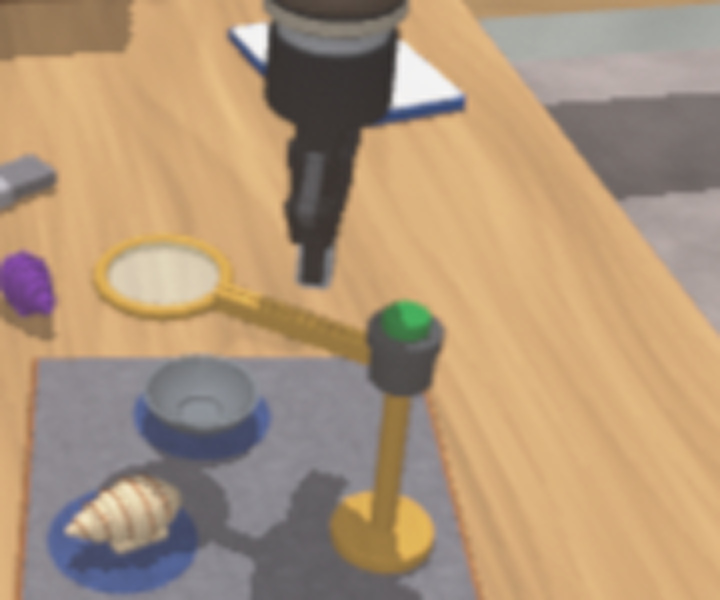

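View pics/t1.png

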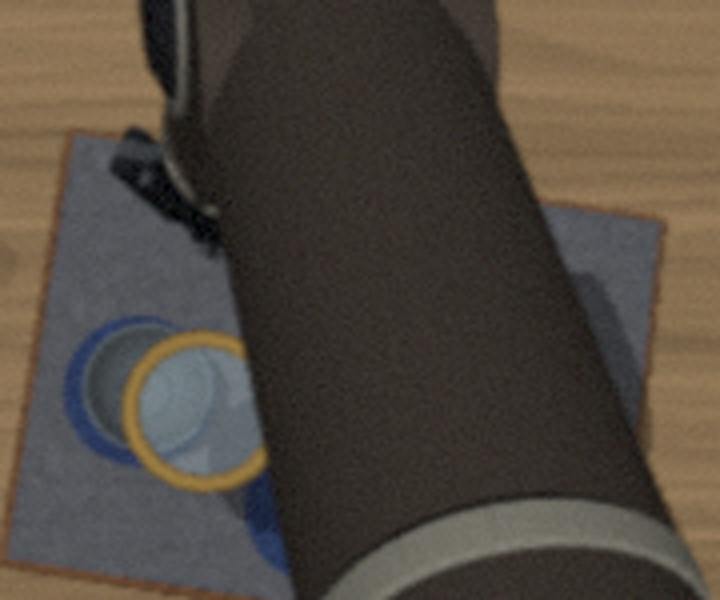

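The finger (side crop 315,285) hangs just behind the bar on its clockwise side, with its tip at bar height. I'll push gently along the arc and stop short.

Emit:
{"method": "step_arm", "body": {
  "rows": [
    [[-5, -11, 0, 0, 0], [-5, -10, 0, 0, 0], [-6, -8, 0, 0, 0], [-4, -4, 0, 0, 0], [-4, -4, 0, 0, 0], [-4, -4, 0, 0, 0], [-4, -3, 0, 0, 0], [-3, -5, 0, 0, 0], [-3, -5, 0, 0, 0], [0, 0, 0, 0, 0], [0, 0, 0, 0, 0]]
  ]
}}

```text
clock: 4.2
tcp_pos: [0.5691, 0.0246, 0.1471]
tool_rot: [-0.641, -3.074, 0.001]
contact_force: [-0.2, 0.3, -1.2]
opening: -0.0001
grip_force: 0.0
```

```bash
cat > m.py <<'E'
from h import *
piv=np.array([.636,-.017])
for n in("side","top"):
    p=optics.grab_frame(n)
    for r in spotter.pinpoint(p,"lens")[:1]:
        L=ray(p,r["centre"],.15)[:2]; v=L-piv; print(n,round(r["score"],2),L,np.hypot(*v),np.degrees(np.arctan2(v[1],v[0])))
    for r in spotter.pinpoint(p,"whelk")[:3]: print("  w",round(r["score"],2),ray(p,r["centre"],.012)[:2])
print(observe()["tcp_pos"],observe()["contact_force"],observe()["clock"])
E
python3 m.py
```

```text
side 0.86 [0.48579966 0.01989986] 0.154666553009871 166.19744004517767
  w 0.68 [ 0.31552388 -0.17055634]
  w 0.65 [0.47438094 0.00491999]
  w 0.64 [0.44641731 0.25611446]
top 0.55 [0.47839677 0.02467556] 0.1630203411549676 165.18811063407992
  w 0.72 [0.4416357  0.27984738]
[0.56952376 0.02506999 0.1471528 ] [ 0.20025638 -0.5484849   0.44114234] 4.5
```

Emit:
{"method": "step_arm", "body": {
  "rows": [
    [[-1, -3, 0, 0, 0], [-1, -3, 0, 0, 0], [-1, -2, 0, 0, 0], [-1, -2, 0, 0, 0], [0, 0, 0, 0, 0], [0, 0, 0, 0, 0]]
  ]
}}

```text
clock: 5.1
tcp_pos: [0.5655, 0.0146, 0.1474]
tool_rot: [-0.641, -3.075, 0.001]
contact_force: [0.6, 0.2, -0.2]
opening: -0.0
grip_force: 0.1
```

```bash
python3 m.py
```

```text
side 0.81 [ 0.47733888 -0.00261174] 0.15931218506034261 174.81827938919386
  w 0.88 [ 0.4759382  -0.00168642]
  w 0.74 [ 0.31853706 -0.17738423]
  w 0.49 [0.45551239 0.25948583]
top 0.82 [0.48318876 0.00051483] 0.15381172197345627 173.46143818830194
  w 0.72 [0.4428785  0.27746037]
[0.56555748 0.0149199  0.14726676] [ 0.07647329  0.77558407 -0.03939993] 5.4
```

The lens is about 4 mm from the whelk. I'll back off the way I came and rise, then check.

Emit:
{"method": "step_arm", "body": {
  "rows": [
    [[3, 15, 0, 0, 0], [5, 25, 0, 0, 0], [0, 0, 40, 0, 0], [0, 0, 40, 0, 0], [0, 0, 10, 0, 0], [0, 50, 0, 0, 0], [-30, 40, 0, 0, 0], [-30, 40, 0, 0, 0], [-30, 40, 0, 0, 0], [-30, 40, 0, 0, 0], [0, 0, 0, 0, 0]]
  ]
}}

```text
clock: 6.5
tcp_pos: [0.4483, 0.2726, 0.237]
tool_rot: [-0.623, -3.076, -0.004]
contact_force: [-0.1, -0.6, -0.0]
opening: 0.0002
grip_force: 0.0
```

```bash
cat >> m.py <<'E'
for n in("side","top"):
    p=optics.grab_frame(n); save(p,n+"2.png",(300,100,480,250),4)
    for r in spotter.pinpoint(p,"lamp_button_top")[:1]: print(n,r["score"],ray(p,r["centre"],.184))
    c=p["color"].astype(int); g=(c[:,:,1]>1.6*c[:,:,0])&(c[:,:,1]>1.4*c[:,:,2])&(c[:,:,1]>50); g[:100]=0;g[300:]=0;g[:,:340]=0
    ys,xs=np.nonzero(g); print(len(xs),xs.mean(),ys.mean(),ray(p,(xs.mean(),ys.mean()),.184))
E
python3 m.py
```

```text
side 0.59 [0.47872732 0.00056995] 0.15825106183885504 173.6255471695604
  w 0.84 [ 0.4782408  -0.00131401]
  w 0.76 [0.44498094 0.25684394]
  w 0.57 [ 0.31698253 -0.16803615]
top 0.69 [0.47930104 0.00456976] 0.15817654059015482 172.16243461585523
  w 0.87 [ 0.3190979  -0.15370594]
[0.45437817 0.2639522  0.23715996] [ 0.74122243 -0.32070298 -0.56069152] 6.8
side 0.58 [ 0.63633329 -0.01165624  0.184     ]
81 401.0987654320988 229.8395061728395 [ 0.63293669 -0.025275    0.184     ]
top 0.65 [ 0.63445335 -0.01896884  0.184     ]
140 401.8357142857143 123.97142857142858 [ 0.63319118 -0.01631911  0.184     ]
```

View pics/top2.png

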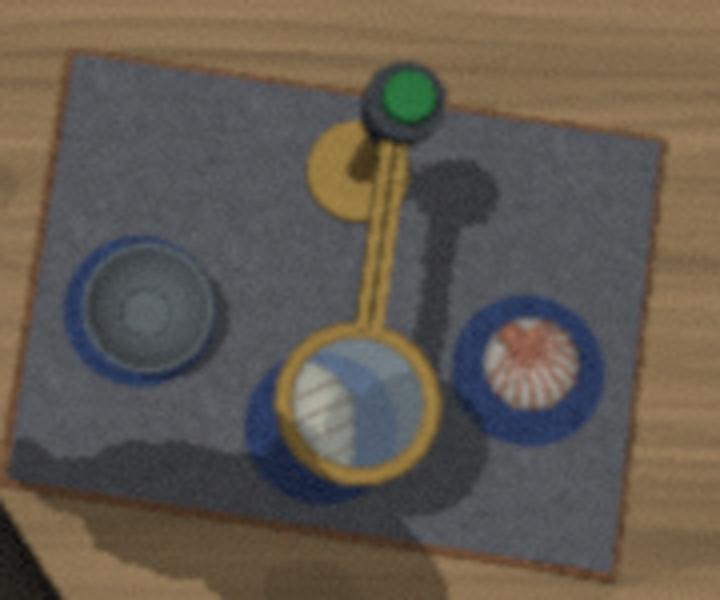

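The view is clear. The lens ring (crop 360,404) is over the whelk once parallax is taken into account: the lens is at (.479,.003) and the whelk at (.477,.003). The button is at crop (410,96), (.634,-.017). Now I'll move above the button and press.

Emit:
{"method": "step_arm", "body": {
  "rows": [
    [[25, -40, 0, 0, 0], [25, -40, 0, 0, 0], [25, -40, 0, 0, 0], [25, -40, 0, 0, 0], [25, -40, 0, 0, 0], [25, -40, 0, 0, 0], [25, -40, 0, 0, 0], [5, -1, 0, 0, 0], [0, 0, 0, 0, 0], [0, 0, 0, 0, 0], [0, 0, -20, 0, 0], [0, 0, -15, 0, 0]]
  ]
}}

```text
clock: 8.2
tcp_pos: [0.633, -0.014, 0.2018]
tool_rot: [-0.637, -3.076, -0.002]
contact_force: [0.0, -0.0, -0.4]
opening: 0.0
grip_force: 0.0
```

```bash
python3 -c "
from h import *
o=observe();print(o['tcp_pos'],o['contact_force'])
p=optics.grab_frame('side'); save(p,'s3.png',(330,150,480,275),4)"
```

```text
[ 0.63300835 -0.01398753  0.20179459] [ 0.0269713  -0.01229086 -0.37354718]
```

View pics/s3.png

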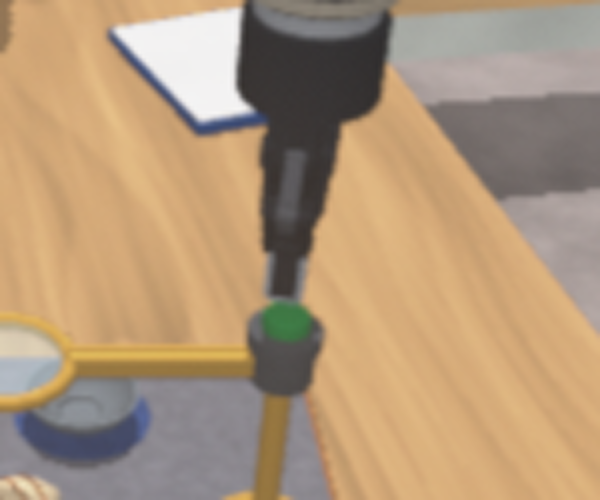

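The fingertip (crop 285,300) stands just above the green button (crop 288,320). I'll press in small steps while reading the force.

Emit:
{"method": "step_arm", "body": {
  "rows": [
    [[0, -2, -5, 0, 0], [0, 0, -4, 0, 0], [0, 0, -3, 0, 0], [0, 0, -2, 0, 0], [0, 0, 0, 0, 0]]
  ]
}}

```text
clock: 8.75
tcp_pos: [0.6337, -0.0179, 0.1887]
tool_rot: [0.641, 3.075, 0.001]
contact_force: [-1.7, 0.3, 4.3]
opening: -0.0002
grip_force: 1.8
```

Emit:
{"method": "step_arm", "body": {
  "rows": [
    [[0, 0, -2, 0, 0], [0, 0, -2, 0, 0], [0, 0, 0, 0, 0], [0, 0, 0, 0, 0]]
  ]
}}

```text
clock: 9.15
tcp_pos: [0.6338, -0.0179, 0.1865]
tool_rot: [0.641, 3.074, 0.002]
contact_force: [-6.8, 0.7, 16.5]
opening: -0.0003
grip_force: 8.2
```

The force is 16.5 N and the tip has stalled 6 mm below contact height, so the button is fully down. Next I rise and move clear.

Emit:
{"method": "step_arm", "body": {
  "rows": [
    [[0, 0, 10, 0, 0], [0, 0, 40, 0, 0], [0, 0, 20, 0, 0], [-25, 40, 0, 0, 0], [-25, 40, 0, 0, 0], [-25, 40, 0, 0, 0], [-25, 40, 0, 0, 0], [-25, 40, 0, 0, 0], [-25, 40, 0, 0, 0], [0, 0, 0, 0, 0], [0, 0, 0, 0, 0]]
  ]
}}

```text
clock: 10.25
tcp_pos: [0.4832, 0.223, 0.2544]
tool_rot: [0.636, 3.076, 0.0]
contact_force: [0.3, -0.5, 1.3]
opening: -0.0001
grip_force: 0.0
```

```bash
python3 m.py
```

```text
side 0.93 [0.48086813 0.00252606] 0.1563558875100365 172.8260500297878
  w 0.7 [0.44667216 0.26497377]
  w 0.68 [ 4.77657698e-01 -1.69632513e-04]
  w 0.6 [ 0.31162844 -0.16925227]
top 0.69 [0.47909932 0.00372509] 0.15826355301512307 172.47533166136867
  w 0.88 [ 0.31333951 -0.14401482]
[0.48430606 0.2207973  0.25422759] [-0.3970011  -0.0419676  -0.34127798] 10.55
side 0.57 [ 0.63286819 -0.01701325  0.184     ]
80 401.1625 229.825 [ 0.63309344 -0.0252423   0.184     ]
top 0.58 [ 0.63974439 -0.01340344  0.184     ]
140 401.87857142857143 123.89285714285714 [ 0.63336095 -0.01641044  0.184     ]
```

View pics/side2.png

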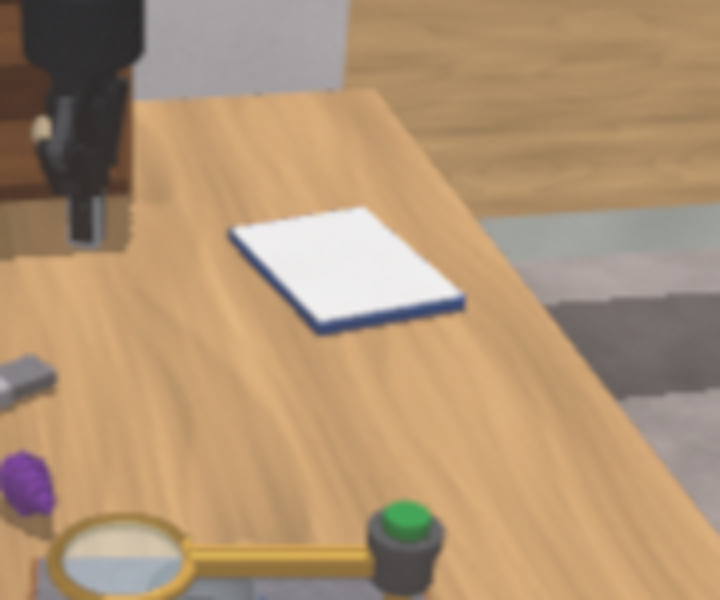

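The button is up (crop 407,520), the lens is still over the whelk, and the gripper is clear (crop 85,240).

```bash
python3 -c "
from cell import hand_in; print(hand_in())"
```

```text
the job is handed in; nothing more can be done
None
```

The job is handed in: the lens rests about 4 mm from the whelk's centre by my camera measurements, the lamp button was pressed fully down and is up again, and the arm is clear; no verdict was returned.

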